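# Clamp a billet to the set force

## Task

Clamp the pear-wood billet in the screw clamp on the bench: lay it flat and straight along the middle of the clamp's bed, one end under the foot and right up against the column, and let go of it. Then wind the crank clockwise until the brass indicator tab springs out of the barrel, and stop there without overtightening. Leave the other things on the bench where they are.

Things in the scene. Friction and masses are not known exactly. Their poses are not given: they have to be found in the camera images.
- billet_mid (a point): Centre of the loose pear-wood billet, a squared stick 228 mm long (its y axis), 46 mm wide (x) and 33 mm high (z), 0.17 to 0.35 kg. It starts lying flat on the bench to the left of the clamp, roughly pointing away from the robot. Either end may go under the foot.
- billet: The same billet; origin at the centre of its underside, axes as above.
- clamp: Grey iron screw clamp bolted to the bench. Origin on the bench top straight below the foot and screw axis; z up; its x axis runs along the bed towards the upright column, so the bed reaches out along -x, roughly towards the robot. The bed's plywood top is 60 mm wide, 16 mm above the bench, from x = -174 to x = +22 mm, where the column (44 mm wide, 36 mm deep, 124 mm high) closes it off.
- bed_stop (a point): Middle of the bottom edge of the column's face, at bed height, where the billet's end belongs (up to 8 mm short of it will do). Axes as the clamp's.
- billet_place (a point): Where the billet's centre lies when its end touches the column: clamp x = -92 mm, 32.5 mm above the bench. 12 mm to either side and 0.14 rad (8 degrees) askew are allowed. Axes as the clamp's; the billet's length goes along x.
- head_nose (a point): Lower front edge of the clamp's head, 96 mm above the bench, 24 mm out from the screw axis along -x. The head (40 to 48 mm wide, up to 124 mm high) overhangs from the column; below it hangs the steel barrel, 38 mm across, with the foot, so the billet must be slid in from the front.
- foot_face (a point): Centre of the underside of the clamp's round foot (36 mm across). At the start it hangs 6 to 10 mm above the top of a billet laid on the bed. It moves straight up and down with the screw.
- knob_grip (a point): Middle of the upright wooden crank knob (22 mm thick, 44 mm tall, 140 to 184 mm above the bench, this point at 165 mm), 52 mm from the screw axis on the crank arm, whose top is 138 mm high. The knob spins freely on its pin, so it can be held while it is led round the circle. The sweep is clear all round.
- clamp_crank (a joint): Turn of the crank, rad. Grows clockwise seen from above (tightening); at 0 the arm points along the clamp's +x, away from the bed; starts from -0.9 to 0.9. Each rad lowers the foot 2 mm; it stays where left; it takes 3 to 10 N at the knob. With the billet in place the foot meets it at about 4 rad and the tab springs out at about 5.8 rad.
- clamp_foot (a joint): How far the foot is pressed up into its sprung barrel, in m (0 = free, at most 0.0065). The tab trips at about 0.0035 (20 N on the wood); above 0.0055 (29 N, about a further 1 rad of crank) the clamp is overtightened; it must end above 0.0025.
- clamp_tab (a joint): How far the indicator tab stands out of the barrel, in m: 0 = flush (start), 0.018 = sprung out. It snaps out at once when the set force is reached and stays out.
- tab_face (a point): Outer face of the brass indicator tab, 20 mm wide and 9 mm high, on the side of the barrel that looks along the bed, away from the column. Moves down with the barrel.
- glue_bottle: White glue bottle with a long nozzle, 33 mm across, 104 mm tall, origin under its centre; a bystander.
- tin_1: Round tin, 67 mm across, 22 mm high, origin under its centre; a bystander.
- sanding_block: Cork sanding block 42x85x28 mm, origin under its centre; a bystander.

How it is judged:
On the way, in this order (a step that is already met when the one before it is completed fails the run):
1. the billet lies in place on the bed, let go, with the foot not yet pressing and the tab still in (x of billet_mid in the frame of clamp between -0.101 and -0.088 m and y of billet_mid in the frame of clamp between -0.012 and 0.012 m and z of billet_mid in the frame of clamp between 0.028 and 0.036 m and angle between the y axis of billet_mid and the x axis of clamp, either way round below 0.14 rad and angle between billet_mid's own x axis and vertical between 1.47 and 1.67 rad and linear speed of billet below 0.01 m/s and contact force between the fingers and billet below 0.3 N and value of joint clamp_foot below 0.0015 m and value of joint clamp_tab below 0.004 m), for 0.2 s.
2. the tab has sprung out with the billet in place under the foot (x of billet_mid in the frame of clamp between -0.101 and -0.088 m and y of billet_mid in the frame of clamp between -0.012 and 0.012 m and z of billet_mid in the frame of clamp between 0.028 and 0.036 m and angle between the y axis of billet_mid and the x axis of clamp, either way round below 0.14 rad and angle between billet_mid's own x axis and vertical between 1.47 and 1.67 rad and value of joint clamp_tab above 0.013 m and value of joint clamp_foot above 0.0025 m), for 0.1 s.
At the end, for the whole second after the job is handed in: The billet lies flat on the clamp's bed, its end within 8 mm of the column, its centre within 12 mm of the bed's middle line and within 8 degrees of straight, released and at rest; the foot still presses it (spring in by 2.5 to 5.5 mm) and the tab stands out (all of step 2 and linear speed of billet below 0.01 m/s and contact force between the fingers and billet below 0.3 N and value of joint clamp_foot below 0.0055 m and velocity of joint clamp_crank between -0.05 and 0.05 rad/s); the robot touches nothing.
It fails at once if the clamp is overtightened (foot pressed in more than 5.5 mm) (value of joint clamp_foot above 0.0055 m).
It fails at once if the glue bottle is moved more than 20 mm (distance of glue_bottle from where it was at the start of the episode above 0.02 m).
It fails at once if the tin is moved more than 20 mm (distance of tin_1 from where it was at the start of the episode above 0.02 m).
It fails at once if the sanding block is moved more than 20 mm (distance of sanding_block from where it was at the start of the episode above 0.02 m).
It also fails if it takes over 67 s, if anything falls off the work surface, if the arm or the gripper's body presses on something with over 40 N, if the wrist force passes 120 N, or if a joint passes its speed limit or range.

## Robot

A 7-joint arm with a two-finger parallel gripper is mounted at the origin on a cart in front of the work surface, level with it; the furniture and walls round the work are solid. World frame = base frame: x ahead of the robot, y to its left, z up, the work surface at z = 0. Lengths are in m, angles in rad, forces in N, time in s.
With the tool pointing down it reaches from about 0.425 to 0.925 m from the base axis. Payload 6.8 kg.
Tool frame: the origin (TCP) lies on the front face of the gripper's body, between the roots of the fingers; the fingertips stand 73 mm ahead of it and the grasp point (between the pads) lies 54 mm ahead of it (env.nose_length is the distance from the TCP to the fingertips, in m); z points along the fingers, y is the line along which they close (so a half turn about z gives the same grasp; the last joint's range is limited). The gripper opens to 85 mm and grips with 20 to 120 N. Pads are 22 mm wide; open, the fingers measure 114 mm over their backs; the gripper's body (76 mm by 85 mm) begins 54 mm behind the grasp point. The pads swing forward as they close: fully open they stand 13 mm farther back than shut.
Start: joints at [-1.353, 0.477, 0.022, 1.555, -0.011, 1.109, -0.083], TCP at [0.216, 0.64, 0.304] pointing down, gripper open.
Joint ranges: [-2.96, 2.96], [-0.34, 2.1], [-1.41, 1.46], [0.24, 2.44], [-1.37, 4.51], [0.17, 1.92], [-2.96, 2.96]. Speed limits (rad/s): [2.39, 2.39, 3.14, 3.14, 3.14, 3.14, 3.14].

## Interface

Orientations are given as a unit quaternion [w, x, y, z].
In Python, from cell import env, kin, camera, calibration, job gives the robot as it stands. The module is installed in compiled form; this text tells all that it offers. Calls block until the motion is done:
- env.reach(position, orientation): joint-space move of the TCP to a pose.
- env.movel(position, velocity=0.15, rot=None, stop_force=None): straight line of the TCP; rot=None keeps the orientation; velocity is the mean speed in m/s. With stop_force (N) it stops when the force on the tool has changed by that much, and returns True; else False.
- env.goto_joints(angles): joint-space move.
- env.grip(opening, f_grip=None): finger opening in m; f_grip is the grip in N (None keeps the last); returns when the fingers have stopped.
- env.dwell(seconds).
- kin.inverse_kinematics(position, orientation): joint angles nearest the present ones, or None.
- env.get_state(): the state.
- camera(name): name is "scene" or "side" or "wrist"; returns (picture, depth): 384x512x3 uint8, blue, green, red; 384x512 float32, m along the optical axis (not along the pixel's ray), 0 where there is no reading.
- calibration(name): a dict with "fx", "fy", "cx", "cy" (pixels), "rvec" (rotation vector, rad) and "tvec" (3), from world to camera coordinates, as OpenCV has them. Camera axes: x right, y down, z forward; pixel columns grow to the right and rows downward; lengths in m; the calibration is good to about 2 mm. A picture is of the moment at which its call begins: read the wrist's pose just before it. calibration takes no time and is no camera call; for the wrist camera it gives the pose at the moment of the call.
A pose or a line that the arm cannot do raises env.PlanningError and nothing moves.
- job.job_done(): hands the job in; it is judged then, once.
The state is a dict: "time": time; "qpos": joint angles; "joint_velocities": joint speeds; "joint_torque": joint torques, N m; "tcp_pos": TCP position; "orientation": TCP orientation; "force": force on the tool from outside, world axes, zero at the start; "torque": the same for the moment, N m; "opening": finger opening in m; "gripper_force": force on a finger pad.
Only numpy, scipy, OpenCV 4.12 (cv2) and the standard library are available. Lean on these libraries where they do the work, as an engineer would, in place of code of your own. Each camera call takes 0.05 s, during which the arm holds its last target. There are 200 camera calls.

## Working session

There is one attempt and no reset: what is moved stays moved. The work goes in short steps, each a Python script; the robot and the scene stay as the last script left them, time stands still between calls to the robot, and variables do not carry over. Pictures are saved under pics/ and viewed, at most 10 in all, crops included, and the job is handed in when it is done.

```bash
mkdir -p pics; cat > h.py <<'E'
import numpy as np, cv2
from scipy.spatial.transform import Rotation as R
from cell import env, kin, camera, calibration, job
def shot(n, f):
    c=calibration(n); p,d=camera(n); cv2.imwrite('pics/'+f+'.png',p); np.savez('pics/'+f,p=p,d=d,**{k:np.array(v) for k,v in c.items()}); return p,d,c
def load(f):
    z=np.load('pics/'+f+'.npz'); return z['p'],z['d'],{k:z[k] for k in('fx','fy','cx','cy','rvec','tvec')}
def ray(c,u,v,h):
    M=cv2.Rodrigues(np.array(c['rvec'],float))[0]; t=np.array(c['tvec'],float).ravel()
    o=-M.T@t; w=M.T@np.array([(u-c['cx'])/c['fx'],(v-c['cy'])/c['fy'],1]); return o+w*(h-o[2])/w[2]
def cloud(d,c):
    v,u=np.mgrid[:d.shape[0],:d.shape[1]]; M=cv2.Rodrigues(np.array(c['rvec'],float))[0]; t=np.array(c['tvec'],float).ravel()
    P=np.stack([(u-c['cx'])/c['fx']*d,(v-c['cy'])/c['fy']*d,d],-1); return (P-t)@M
def down(yaw): # tool down; tool y axis (closing line) at angle yaw in world
    y=np.array([np.cos(yaw),np.sin(yaw),0]); z=np.array([0,0,-1.]); x=np.cross(y,z)
    q=R.from_matrix(np.stack([x,y,z],1)).as_quat(); return [q[3],q[0],q[1],q[2]]
E
python3 - <<'E'
from h import *
a=[shot(n,n+'0') for n in('scene','side')]
cv2.imwrite('pics/a.png',a[0][0])
s=env.get_state(); print(s['time'],s['tcp_pos'],s['orientation'],s['opening'],env.nose_length)
for x in a: M=cv2.Rodrigues(np.array(x[2]['rvec'],float))[0]; print(-M.T@np.array(x[2]['tvec']).ravel(), (x[1]>0).mean())
E
```

```text
0.1 [0.21588126 0.63910328 0.30301497] [-8.09394274e-05  1.62161459e-01  9.86763884e-01 -8.32050980e-04] 0.08535509409624589 0.0726
[-0.02470652 -0.66383827  0.51050544] 0.9839579264322916
[0.5068219  0.54386611 0.60909396] 0.996002197265625
```

View pics/scene0.png

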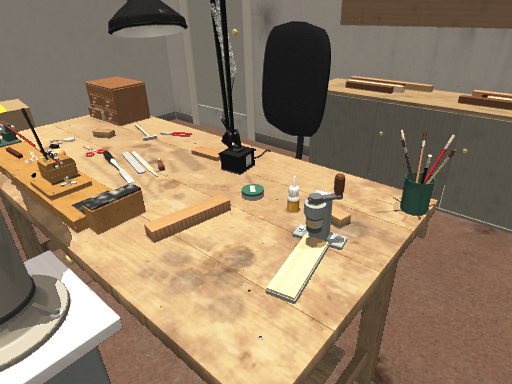

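View pics/side0.png

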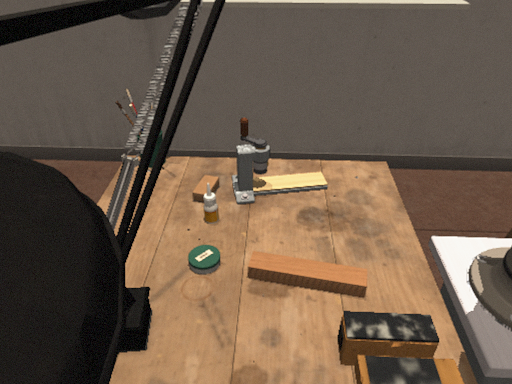

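The scene view shows the billet at about (188,218), the bed from (285,292) to (318,240), the knob at (340,184), the tin at (252,192) and the bottle at (293,196). The side view shows the billet at (307,273), the bed at (290,183) and the knob at (244,127). Next I measure them by depth and mask.

```bash
cat > m.py <<'E'
from h import *
def rect(pts):
    (cx,cy),(w,h),a=cv2.minAreaRect(pts.astype(np.float32)); 
    b=cv2.boxPoints(((cx,cy),(w,h),a)); e=[b[1]-b[0],b[2]-b[1]]; e=max(e,key=np.linalg.norm)
    return np.round([cx,cy,max(w,h),min(w,h),np.degrees(np.arctan2(e[1],e[0]))%180],4)
def comp(m,seed):
    n,l=cv2.connectedComponents(m.astype(np.uint8)); i=l[seed[1],seed[0]]; 
    return (l==i) if i else m*0>1
def onplane(c,m,h):
    v,u=np.nonzero(m); return np.array([ray(c,a,b,h)[:2] for a,b in zip(u,v)])
E
python3 - <<'E'
from m import *
for f,bs,ds,ks in(('scene0',(188,213),(296,272),(340,184)),('side0',(307,265),(300,181),(244,125))):
    p,d,c=load(f); P=cloud(d,c); z=P[...,2]; hsv=cv2.cvtColor(p,cv2.COLOR_BGR2HSV)
    for nm,s in(('bil',bs),('bed',ds),('knob',ks)): print(f,nm,P[s[1],s[0]].round(4),hsv[s[1],s[0]])
    m=comp((abs(z-.033)<.006)&(d>0),bs); print('billet',m.sum(),np.median(z[m]),rect(onplane(c,m,.033)))
    m=comp((abs(z-.016)<.006)&(d>0)&(hsv[...,2]>150),ds); print('bed',m.sum(),np.median(z[m]),rect(onplane(c,m,.016)))
    k=comp((z>.138)&(z<.19)&(hsv[...,1]>100)&((hsv[...,0]<14)|(hsv[...,0]>170)),ks); print('knob',k.sum(),np.median(P[k],0) if k.any() else '',z[k].max() if k.any() else '')
    near=(P[...,0]>.35)&(P[...,0]<.85)&(P[...,1]<.35)&(P[...,1]>-.45)
    for lo,hi in((.035,.05),(.09,.13)):
        q=near&(z>lo)&(z<hi); n,l,st,ce=cv2.connectedComponentsWithStats(q.astype(np.uint8))
        for i in range(1,n):
            if st[i,4]>15: print('blob',lo,st[i,4],ce[i].round(),P[l==i].min(0).round(3),P[l==i].max(0).round(3))
E
```

```text
scene0 bil [ 0.4287 -0.0185  0.0309] [ 17 128 246]
scene0 bed [ 0.4366 -0.3526  0.0155] [ 29  42 255]
scene0 knob [ 0.5758 -0.362   0.1653] [ 11 147  64]
billet 959 0.03201407344087858 [ 4.321000e-01 -1.890000e-02  2.294000e-01  5.330000e-02  1.701568e+02]
bed 1699 0.0153675301838388 [ 0.4639 -0.3434  0.2032  0.0632 11.9012]
knob 194 [ 0.5746399 -0.360517   0.1662518] 0.18416431441320127
blob 0.035 144 [237. 159.] [0.711 0.077 0.035] [0.806 0.159 0.05 ]
blob 0.035 88 [101. 186.] [0.35  0.244 0.035] [0.367 0.348 0.039]
blob 0.035 66 [408. 198.] [ 0.819 -0.45   0.035] [ 0.847 -0.409  0.05 ]
blob 0.035 69 [293. 198.] [ 0.632 -0.208  0.035] [ 0.658 -0.178  0.05 ]
blob 0.035 68 [137. 201.] [0.351 0.118 0.035] [0.387 0.125 0.05 ]
blob 0.035 46 [326. 228.] [ 0.564 -0.341  0.035] [ 0.599 -0.332  0.05 ]
blob 0.09 187 [231. 137.] [0.729 0.109 0.09 ] [0.781 0.184 0.13 ]
blob 0.09 62 [411. 177.] [ 0.819 -0.45   0.09 ] [ 0.849 -0.408  0.128]
blob 0.09 44 [321. 192.] [ 0.579 -0.33   0.121] [ 0.599 -0.295  0.125]
blob 0.09 443 [316. 209.] [ 0.515 -0.35   0.09 ] [ 0.599 -0.301  0.13 ]
side0 bil [ 0.
[... 302 characters left out ...]
11.7642]
knob 118 [ 0.58299932 -0.34665014  0.16833389] 0.18486051392590144
blob 0.035 20 [154. 154.] [ 0.837 -0.418  0.035] [ 0.848 -0.409  0.048]
blob 0.035 72 [244. 180.] [ 0.564 -0.314  0.036] [ 0.601 -0.287  0.05 ]
blob 0.035 92 [210. 208.] [ 0.637 -0.193  0.035] [ 0.669 -0.171  0.05 ]
blob 0.035 203 [352. 348.] [0.35  0.134 0.035] [0.395 0.171 0.05 ]
blob 0.035 103 [132. 336.] [0.714 0.15  0.035] [0.745 0.164 0.05 ]
blob 0.035 387 [366. 370.] [0.35  0.173 0.035] [0.37  0.219 0.041]
blob 0.09 579 [251. 154.] [ 0.52  -0.336  0.09 ] [ 0.603 -0.287  0.129]
blob 0.09 17 [207. 186.] [ 0.651 -0.191  0.09 ] [ 0.658 -0.186  0.105]
blob 0.09 85 [127. 296.] [0.731 0.123 0.09 ] [0.737 0.138 0.122]
```

```bash
python3 - <<'E'
from m import *
for f in('scene0','side0'):
    p,d,c=load(f); P=cloud(d,c); q=(P[...,2]>.2)&(d>0)&(np.hypot(P[...,0],P[...,1])<1.1)&(P[...,0]>.2)
    n,l,st,ce=cv2.connectedComponentsWithStats(q.astype(np.uint8))
    for i in range(1,n):
        if st[i,4]>15: print(f,st[i,4],ce[i].round(),P[l==i].min(0).round(2),P[l==i].max(0).round(2))
env.reach([.435,-.014,.26],down(np.radians(80.1)))
p,d,c=shot('wrist','w1'); P=cloud(d,c); z=P[...,2]
M=cv2.Rodrigues(np.array(c['rvec'],float))[0]; print('cam',-M.T@np.array(c['tvec']).ravel(),env.get_state()['time'])
near=(np.hypot(P[...,0]-.435,P[...,1]+.014)<.15)&(abs(z-.033)<.007)&(d>0)
print(near.sum(),np.median(z[near]),rect(onplane(c,near,.033)))
E
```

```text
scene0 2332 [145.  20.] [0.57 0.32 0.4 ] [0.82 0.56 0.52]
scene0 1469 [223.  53.] [ 0.57 -0.04  0.2 ] [0.74 0.16 0.51]
scene0 89 [ 27. 119.] [0.27 0.45 0.2 ] [0.28 0.49 0.26]
side0 3913 [77. 16.] [0.61 0.08 0.52] [0.65 0.35 0.56]
side0 32277 [ 81. 241.] [ 0.57 -0.04  0.2 ] [0.74 0.47 0.52]
cam [ 0.36294213 -0.00165726  0.32992662] 2.6
10857 0.03285262323126344 [4.453000e-01 3.740000e-02 2.270000e-01 1.510000e-01 1.701193e+02]
```

View pics/w1.png

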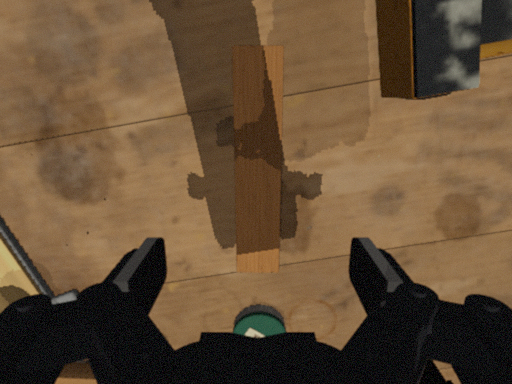

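```bash
python3 - <<'E'
from m import *
p,d,c=load('w1'); z=cloud(d,c)[...,2]
m=comp((abs(z-.033)<.006)&(d>0),(257,150)); r=rect(onplane(c,m,.033)); print(r, np.median(z[m]))
assert abs(r[2]-.228)<.008 and abs(r[3]-.046)<.007
yaw=np.radians(r[4]-90); q=down(yaw)
env.grip(.075,40)
env.reach([r[0],r[1],.15],q)
print(env.movel([r[0],r[1],.079],.08,stop_force=12))
env.grip(.03,60); s=env.get_state(); print(s['opening'],s['gripper_force'],s['tcp_pos'],s['time'])
env.movel([r[0],r[1],.25],.15)
s=env.get_state(); print(s['opening'],s['gripper_force'],s['force'])
# look at clamp
a=np.radians(11.85); pos=np.array([.541,-.325])-.26*np.array([np.cos(a),np.sin(a)])
E
```

```text
[ 4.363000e-01 -1.440000e-02  2.270000e-01  4.580000e-02  1.701193e+02] 0.032852156716803436
False
0.044852458080700326 61.05037808418274 [ 0.43661195 -0.0142808   0.07961406] 4.7917
0.04499963978146066 61.611682176589966 [ 0.10224126  0.02800237 -2.89743549]
```

```bash
python3 - <<'E'
from m import *
a=np.radians(11.85); x=np.array([np.cos(a),np.sin(a)]); y=np.array([-x[1],x[0]])
pos=np.array([.541,-.325])-.10*x+.11*y
env.reach([*pos,.32],down(a+np.pi/2)); print(env.get_state()['time'])
p,d,c=shot('wrist','w2'); P=cloud(d,c); z=P[...,2]
hsv=cv2.cvtColor(p,cv2.COLOR_BGR2HSV)
C=((P[...,:2]-[.541,-.325])@np.stack([x,y],1))
for nm,lo,hi in(('bed',.010,.022),('top',.115,.128),('knob',.14,.19)):
    m=(z>lo)&(z<hi)&(d>0)&(abs(C[...,1])<.075)&(C[...,0]>-.2)&(C[...,0]<.12)
    n,l,st,ce=cv2.connectedComponentsWithStats(m.astype(np.uint8)); i=1+st[1:,4].argmax(); m=l==i
    h=np.median(z[m]); print(nm,m.sum(),ce[i],h,rect(P[...,:2][m]),C[m].min(0),C[m].max(0))
E
```

```text
7.0167
bed 7164 [167.02428811 161.75502513] 0.015886918745022093 [ 0.4643 -0.3411  0.19    0.0617 12.0086] [-0.17325301 -0.03090971] [0.01664862 0.03087687]
top 657 [142.4261796 262.6499239] 0.12349291207982907 [ 5.275000e-01 -3.294000e-01  4.320000e-02  1.920000e-02  1.051908e+02] [-0.02353736 -0.0228223 ] [-0.00359313  0.02038624]
knob 107 [ 92.4953271  336.28971963] 0.16851915148899457 [ 5.75600e-01 -3.49800e-01  6.30000e-03  2.30000e-03  3.82751e+01] [ 0.02574434 -0.03336803] [ 0.03177166 -0.02942514]
```

View pics/w2.png

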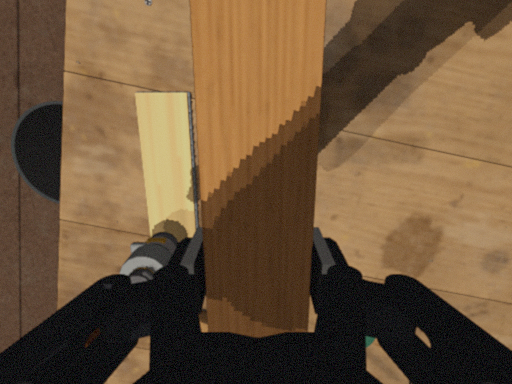

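The bed measures as expected: its front end is at clamp x = -173 mm, its sides are at ±31 mm, and the head's front edge is at -23.5 mm. The clamp frame is confirmed at (0.541, -0.325) and 11.9°. Next I insert the billet.

```bash
cat >> m.py <<'E'
A=np.radians(11.9); X=np.array([np.cos(A),np.sin(A)]); Y=np.array([-X[1],X[0]]); S=np.array([.541,-.325])
def W(x,y,z): return [*(S+x*X+y*Y),z]
def inC(p): q=np.array(p[:2])-S; return np.round([q@X,q@Y,p[2]],4)
E
python3 - <<'E'
from m import *
q=down(A+np.pi/2); G=lambda:env.get_state()
env.reach(W(-.165,0,.2),q); env.movel(W(-.165,0,.115),.12)
print('low',env.movel(W(-.165,0,.092),.03,stop_force=4),inC(G()['tcp_pos']))
z=G()['tcp_pos'][2]+.0015; z=max(z,.0965); print(z)
env.movel(W(-.165,0,z),.03)
env.movel(W(-.11,0,z),.06); print('mid',G()['force'],inC(G()['tcp_pos']))
print('in',env.movel(W(-.08,0,z),.025,stop_force=7),inC(G()['tcp_pos']),G()['force'],G()['time'],G()['opening'])
E
```

```text
low True [-1.651e-01  1.000e-04  9.570e-02]
0.09716617112744638
mid [-0.23736091 -0.22908883 -3.33412688] [-1.106e-01 -1.000e-04  9.710e-02]
in True [-0.0911  0.0007  0.0963] [-0.22455088 -0.03771846 -3.63167988] 11.3917 0.04478003761860333
```

```bash
python3 - <<'E'
from m import *
G=lambda:env.get_state(); p=inC(G()['tcp_pos'])
print(env.movel(W(p[0],p[1],.0945),.02,stop_force=3),G()['force'],inC(G()['tcp_pos']))
env.grip(.07); env.movel(W(p[0],p[1],.2),.15)
env.movel(W(-.13,0,.26),.2); print(G()['time'])
p,d,c=shot('wrist','w3'); P=cloud(d,c); z=P[...,2]; C=(P[...,:2]-S)@np.stack([X,Y],1)
m=(abs(z-.049)<.006)&(d>0)&(abs(C[...,1])<.06)&(C[...,0]>-.26)&(C[...,0]<-.03)
print(m.sum(),np.median(z[m]),rect(C[m]),C[m].min(0),C[m].max(0))
k=(z>.142)&(z<.19)&(d>0)&(np.hypot(C[...,0],C[...,1])<.08); print('knob',k.sum(), C[k].min(0) if k.any() else '',C[k].max(0) if k.any() else '',z[k].max() if k.any() else '')
shot('scene','s3')
E
```

```text
False [-3.99382115  3.70811288 13.83139433] [-0.0911  0.0006  0.0957]
13.3667
8777 0.048814942728748624 [-0.1177  0.0003  0.1754  0.046   0.0656] [-0.20542415 -0.02279186] [-0.03000808  0.02332631]
knob 0
```

View pics/w3.png

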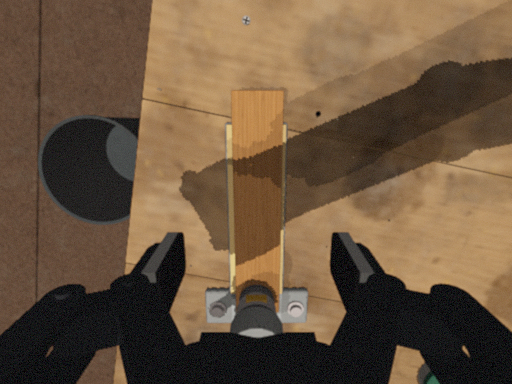

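The picture shows the billet straight on the bed, from (258,90) into the barrel at (257,300), with the fingers clear. Its centre is at clamp x of about -0.091. Next I locate the knob by casting rays from both views.

```bash
python3 - <<'E'
from m import *
from scipy.optimize import least_squares
import itertools
obs=[]
for f,ks in(('s3',(340,184)),('side0',(244,125))):
    p,d,c=load(f); P=cloud(d,c); z=P[...,2]
    C=(P[...,:2]-S)@np.stack([X,Y],1); k=(z>.145)&(z<.20)&(np.hypot(*np.moveaxis(C,-1,0))<.085)&(d>0)
    v,u=np.nonzero(k); zc=z[k]; uc=(u.min()+u.max())/2; 
    print(f,k.sum(),u.min(),u.max(),v.min(),v.max(),zc.min(),zc.max(),np.median(P[k],0),C[k].mean(0))
    M=cv2.Rodrigues(c['rvec'].astype(float))[0]; o=-M.T@c['tvec'].ravel()
    n=(P[k].mean(0)-o)[:2]; n/=np.linalg.norm(n)
    g=P[k][:,:2].mean(0)+n*.011*np.pi/4; print(' axis from depth',inC([*g,0]),'ray',inC(ray(c,u.mean(),v.mean(),zc.mean())))
    obs.append(g)
g=np.mean(obs,0); q=inC([*g,0]); print(q,np.hypot(q[0],q[1]),'crank',-np.arctan2(q[1],q[0]))
E
```

```text
s3 192 334 344 173 192 0.1451821389613465 0.18399981513567573 [ 0.57473981 -0.3603561   0.16720246] [ 0.02716852 -0.04092291]
 axis from depth [ 0.0355 -0.0387  0.    ] ray [ 0.0273 -0.0409  0.1668]
side0 134 239 247 118 135 0.14572830546985338 0.18486051392590144 [ 0.58495911 -0.34745494  0.16801167] [ 0.03774868 -0.03142266]
 axis from depth [ 0.0367 -0.04    0.    ] ray [ 0.0377 -0.0316  0.1674]
[ 0.0361 -0.0393  0.    ] 0.05336384543864882 crank 0.8278130283089605
```

```bash
cat >> m.py <<'E'
def tab():
    out=[]
    for n in('scene','side'):
        c=calibration(n); p,d=camera(n); P=cloud(d,c); C=(P[...,:2]-S)@np.stack([X,Y],1); z=P[...,2]
        out.append(int(((C[...,0]<-.0265)&(C[...,0]>-.05)&(abs(C[...,1])<.018)&(z>.056)&(z<.095)&(d>0)).sum()))
    return out
def K(t,r=.0525,z=.219): return W(r*np.cos(t),-r*np.sin(t),z)
E
python3 - <<'E'
from m import *
G=lambda:env.get_state(); q=down(A+np.pi/2); t=.828
env.movel(W(-.10,0,.31),.2); env.movel(K(t,z=.31),.2)
env.grip(.06); print(env.movel(K(t),.1,stop_force=10)); env.grip(.01,35)
s=G(); print(s['opening'],s['gripper_force'],inC(s['tcp_pos']),s['force'],s['time'],tab())
for t in np.arange(t,2.4,.15)[1:]: env.movel(K(t),.06)
s=G(); p=inC(s['tcp_pos']); print(t,-np.arctan2(p[1],p[0]),np.hypot(*p[:2]),s['opening'],s['force'],s['time'],tab())
shot('scene','s4')
E
```

```text
False
0.02070928691846538 34.45076984586194 [ 0.0357 -0.0391  0.2197] [0.16637204 0.05309698 2.3871633 ] 16.5167 [0, 0]
2.3280000000000003 2.3343400467089825 0.05177257961508196 0.02061800130111777 [0.27154709 3.58318785 8.03465266] 19.45 [0, 0]
```

View pics/s4.png

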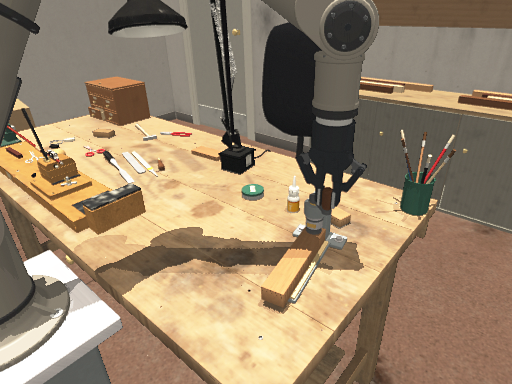

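The gripper holds the knob and the crank follows. The barrel front stays visible at about (315,213). I keep winding while watching for the tab.

```bash
python3 - <<'E'
from m import *
G=lambda:env.get_state(); t=2.328
while t<5.0: t+=.15; env.movel(K(t),.06)
print(t,tab(),G()['time'])
while t<6.35:
    t+=.1; env.movel(K(t),.06); n=tab(); s=G(); p=inC(s['tcp_pos'])
    print(round(t,2),round(-np.arctan2(p[1],p[0])%(2*np.pi),3),n,s['force'].round(1),round(s['time'],1),round(s['opening'],4))
    if max(n)>8: break
shot('scene','s5')
c=cv2.imread('pics/s5.png')[150:270,250:400]; cv2.imwrite('pics/s5c.png',cv2.resize(c,None,fx=5,fy=5))
E
```

```text
5.028000000000001 [0, 0] 24.8
5.13 5.12 [0, 0] [ 0.5 -0.4  9.7] 25.1 0.0209
5.23 5.221 [0, 0] [-0.3  0.2 10.6] 25.5 0.0208
5.33 5.321 [0, 0] [-0.3  0.   9.4] 25.9 0.0207
5.43 5.421 [0, 0] [ 0.7  0.3 10. ] 26.2 0.0209
5.53 5.521 [0, 0] [-0.1  1.   9.9] 26.6 0.0205
5.63 5.621 [0, 0] [0.5 1.6 9.5] 26.9 0.0207
5.73 5.72 [58, 21] [0.5 1.4 8.8] 27.2 0.0209
```

View pics/s5c.png

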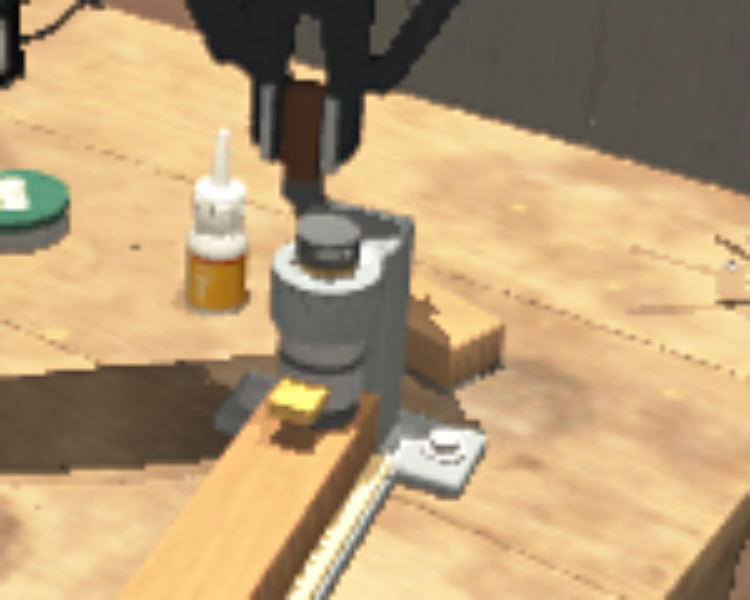

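The crop shows the brass tab sprung out at about (298,400), with the billet in place. I release the knob, back off and hand in.

```bash
python3 - <<'E'
from m import *
env.grip(.06); p=inC(env.get_state()['tcp_pos']); env.movel(W(p[0],p[1],.32),.12); env.dwell(.5)
s=env.get_state(); print(tab(),s['force'],s['time']); print(job.job_done())
E
```

```text
[57, 21] [ 0.47613591 -0.44659472 -0.37038644] 29.25
the job is handed in; nothing more can be done
None
```

The billet is clamped flat and straight against the column, and I stopped the crank at about 5.72 rad, as soon as the tab sprang out; the job was handed in at about 29 s, with the gripper clear and no verdict returned.

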